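Set each mug on its own saucer

ROBOT

A 6-joint arm with a two-finger parallel gripper is mounted at the origin on a cart in front of the work surface, level with it; the furniture and walls round the work are solid. World frame = base frame: x ahead of the robot, y to its left, z up, the work surface at z = 0. Lengths are in m, angles in degrees, forces in N, time in s.
With the tool pointing down it reaches from about 0.275 to 0.825 m from the base axis. Payload 4.9 kg.
Tool frame: the origin (TCP) lies at the very end of the fingers, on their centre line; the grasp point (between the pads) lies 19 mm behind it; z points along the fingers, y is the line along which they close (so a half turn about z gives the same grasp; the last joint's range is limited). The gripper opens to 85 mm and grips with 20 to 120 N. Pads are 22 mm wide; open, the fingers measure 114 mm over their backs; the gripper's body (76 mm by 85 mm) begins 54 mm behind the grasp point. The pads swing forward as they close: fully open they stand 13 mm farther back than shut.
Start: joints at [-74.209, 18.69, -11.035, 60.275, 0, 82.311], TCP at [0.219, -0.504, 0.231] pointing down, gripper open.
Joint ranges: [-152.03, 152.03], [-55.5, 102.48], [-74.3, 77.21], [-110.64, 120.58], [-84.22, 78.4], [-180, 180]. Speed limits (degrees/s): [147.25, 147.25, 180, 180, 180, 180].

INTERFACE

Orientations are given as a 3x3 rotation matrix whose columns are the frame's x, y, z axes.
In Python, from workcell import readout, camera, job, search_frame, spot_point gives the robot as it stands.
- The arm moves only by the tool step_arm, never from a script. Its argument "increments" is a list of rows, each a list of 5 numbers: the opening, from 0 (shut) to 1 (fully open), then the shift along the tool's x, y, z in mm, then the turn about the tool's z in rad. A call has exactly 8 rows; each row is the pose to reach, as a shift and turn from the pose commanded when the call began, along the tool's axes at that moment; what a row does not reach only later rows make up. A row lasts 1/12 s, in which the tool goes at most 41.7 mm and 7.16 degrees, less where a joint would pass 70% of its speed; a pose out of reach is approached as far as the arm can. A call with a gripper value outside its range is refused whole. The fingers move at their own pace and stop on an object; "newtons" is the grip in N (left out, the last holds). Time passes only in rows, so rows that repeat a pose let the fingers close, or fill a call up. It gives the time, the measured TCP pose, the force, the opening and the grip force at its end, in the units of the state.
- readout.state(): the state, without advancing time (a new reading comes with each control period).
- camera(name): name is "scene" or "top" or "wrist"; returns a dict with "img" (400x640x3 uint8, red, green, blue), "range_z" (400x640 float32, m along the optical axis (not along the pixel's ray), 0 where there is no reading), "K" (3x3 intrinsics, pixels), "rvec" (rotation vector, rad) and "tvec" (3), from world to camera coordinates, as OpenCV has them; the wrist camera has in their place "tool_from_camera" (4x4, takes a point from camera to tool coordinates, whose origin is the TCP and whose axes are the flange's). Camera axes: x right, y down, z forward; pixel columns grow to the right and rows downward; lengths in m; the calibration is good to about 2 mm. A picture is of the moment at which its call begins: read the wrist's pose just before it.
- job.sign_off(): hands the job in; it is judged then, once.
Trained networks look in a picture, given as the dict that the camera call returned (one of the last four; its "shot" number tells which), for a name from the list of things; names that differ only in an ending like _2 or _b are one class to them, and where a whole thing is asked for, a point or a joint stands for the part that bears it (a point fixed in the world has none). Each returns a list of dicts, best first, with "confidence" (0 to 1); they miss things now and then, are a little off and sometimes report something else, mostly with a low value. They report only what shows in the picture. A call takes as long as a camera call.
- search_frame(target, picture): "bbox" ([left, top, width, height] in pixels, round what is visible of it).
- spot_point(target, picture): "uv" ([column, row] in pixels: a listed point, or the origin of a listed thing).
The state is a dict: "time": time; "joints": joint angles; "dq": joint speeds; "joint_torque": joint torques, N m; "ee_pos": TCP position; "eef_rot": TCP orientation; "contact_force": force on the tool from outside, world axes, zero at the start; "wrist_torque": the same for the moment, N m; "grip_width": finger opening in m; "grasp_force": force on a finger pad.
Only numpy, scipy, OpenCV 4.12 (cv2) and the standard library are available. Lean on these libraries where they do the work, as an engineer would, in place of code of your own. Each camera call takes 0.05 s, during which the arm holds its last target. There are 200 camera calls.

TASK

Tea is about to be poured. Stand each of the four plain mugs upright in the well of the saucer with the same glaze (teal on teal, rose on rose, lilac on lilac, grey on grey), setting them down gently and without tipping any over. The saucers stay where they are laid out, and the spotted mug, which has its tea already, is left standing where it is.

Things in the scene. Friction and masses are not known exactly. Their poses are not given: they have to be found in the camera images.
- teal_mug: Stoneware mug, plain teal green, open top, 88 mm high, 81 mm across, rim wall about 6 mm (9 in places), foot 77 mm across, 0.32 kg. Origin: centre of the foot's underside; z up the mug's axis; handle along -y, to 72 mm from the axis, about 30 mm wide, solid to the fingers. Grasp the rim from above, one finger inside, away from the handle.
- rose_mug: Stoneware mug, plain rose pink, open top, 88 mm high, 81 mm across, rim wall about 6 mm (9 in places), foot 77 mm across, 0.32 kg. Origin: centre of the foot's underside; z up the mug's axis; handle along -y, to 72 mm from the axis, about 30 mm wide, solid to the fingers. Grasp the rim from above, one finger inside, away from the handle.
- lilac_mug: Stoneware mug, plain pale lilac, open top, 88 mm high, 81 mm across, rim wall about 6 mm (9 in places), foot 77 mm across, 0.32 kg. Origin: centre of the foot's underside; z up the mug's axis; handle along -y, to 72 mm from the axis, about 30 mm wide, solid to the fingers. Grasp the rim from above, one finger inside, away from the handle.
- grey_mug: Stoneware mug, plain dark brownish grey, open top, 88 mm high, 81 mm across, rim wall about 6 mm (9 in places), foot 77 mm across, 0.32 kg. Origin: centre of the foot's underside; z up the mug's axis; handle along -y, to 72 mm from the axis, about 30 mm wide, solid to the fingers. Grasp the rim from above, one finger inside, away from the handle.
- spotted_mug: Mug, white with ochre-yellow spots, tea in it already, not part of the job: 97 mm high, 87 mm across, rim wall about 6 mm (10 in places), foot 69 mm across, 0.31 kg. Origin: centre of the foot's underside; z up the mug's axis; handle along -y, to 77 mm from the axis.
- saucer_teal: Loose round stoneware saucer, glazed teal green all over. 136 mm across, rim 15 mm high, 0.26 kg. In its middle a flat round well 86 mm across, its floor 5 mm above the worktop, with a shoulder that slopes up from the well to the rim. Origin: centre of the saucer's underside, on the worktop; z up.
- saucer_rose: Loose round stoneware saucer, glazed rose pink all over. 136 mm across, rim 15 mm high, 0.26 kg. In its middle a flat round well 86 mm across, its floor 5 mm above the worktop, with a shoulder that slopes up from the well to the rim. Origin: centre of the saucer's underside, on the worktop; z up.
- saucer_lilac: Loose round stoneware saucer, glazed pale lilac all over. 136 mm across, rim 15 mm high, 0.26 kg. In its middle a flat round well 86 mm across, its floor 5 mm above the worktop, with a shoulder that slopes up from the well to the rim. Origin: centre of the saucer's underside, on the worktop; z up.
- saucer_grey: Loose round stoneware saucer, glazed dark brownish grey all over. 136 mm across, rim 15 mm high, 0.26 kg. In its middle a flat round well 86 mm across, its floor 5 mm above the worktop, with a shoulder that slopes up from the well to the rim. Origin: centre of the saucer's underside, on the worktop; z up.

How it is judged (in metres and radians):
At the end, for the whole second after the job is handed in: Each of the four mugs stands level (4 degrees) and at rest in the well of its own saucer, axis within 10 mm of the saucer's centre, foot 2 to 9 mm above the saucer's underside; each saucer lies flat within 30 mm of its start; the spotted mug stands upright, moved under 30 mm (horizontal distance between teal_mug and saucer_teal below 0.01 m and z of teal_mug in the frame of saucer_teal between 0.002 and 0.009 m and angle between each of teal_mug, rose_mug, lilac_mug, grey_mug's own z axis and vertical below 0.07 rad and linear speed of each of teal_mug, rose_mug, lilac_mug, grey_mug below 0.02 m/s and distance of each of saucer_teal, saucer_rose, saucer_lilac, saucer_grey from where it was at the start of the episode below 0.03 m and angle between each of saucer_teal, saucer_rose, saucer_lilac, saucer_grey's own z axis and vertical below 0.05 rad and horizontal distance between rose_mug and saucer_rose below 0.01 m and z of rose_mug in the frame of saucer_rose between 0.002 and 0.009 m and horizontal distance between lilac_mug and saucer_lilac below 0.01 m and z of lilac_mug in the frame of saucer_lilac between 0.002 and 0.009 m and horizontal distance between grey_mug and saucer_grey below 0.01 m and z of grey_mug in the frame of saucer_grey between 0.002 and 0.009 m and angle between spotted_mug's own z axis and vertical below 0.1 rad); the robot touches nothing.
It fails at once if a mug is tipped right over (40 degrees) (angle between any of teal_mug, rose_mug, lilac_mug, grey_mug's own z axis and vertical above 0.7 rad).
It fails at once if a mug is dropped on its saucer (faster than 0.6 m/s within 5 cm above it) ((horizontal distance between teal_mug and saucer_teal below 0.05 m and z of teal_mug in the frame of saucer_teal below 0.05 m and linear speed of teal_mug above 0.6 m/s) or (horizontal distance between rose_mug and saucer_rose below 0.05 m and z of rose_mug in the frame of saucer_rose below 0.05 m and linear speed of rose_mug above 0.6 m/s) or (horizontal distance between lilac_mug and saucer_lilac below 0.05 m and z of lilac_mug in the frame of saucer_lilac below 0.05 m and linear speed of lilac_mug above 0.6 m/s) or (horizontal distance between grey_mug and saucer_grey below 0.05 m and z of grey_mug in the frame of saucer_grey below 0.05 m and linear speed of grey_mug above 0.6 m/s)).
It fails at once if the spotted mug is moved more than 3 cm (distance of spotted_mug from where it was at the start of the episode above 0.03 m).
It also fails if it takes over 96 s, if anything falls off the work surface, if the arm or the gripper's body presses on something with over 40 N, if the wrist force passes 120 N, or if a joint passes its speed limit or range.

## Working session

There is one attempt and no reset: what is moved stays moved. The work goes in short steps, Python scripts to look and compute and a tool call to move; the robot and the scene stay as the last step left them, time stands still between calls to the robot, and variables do not carry over. Pictures are saved under pics/ and viewed, at most 14 in all, crops included, and the job is handed in when it is done.

Besides the shell and the picture viewer there is one more tool, called after "Emit:" as name(argument=value, ...), one argument or row to a line, values as JSON. step_arm: Moves the arm, as the interface text tells. Its arguments: {"type":"object","properties":{"increments":{"type":"array","items":{"type":"array","items":{"type":"number"}}},"newtons":{"type":"number"}},"required":["increments"]}

```bash
mkdir -p pics; cat > h.py <<'E'
import numpy as np, cv2
from workcell import readout, camera, job, search_frame, spot_point
def world(c):
    R=cv2.Rodrigues(np.array(c["rvec"],float))[0]; t=np.array(c["tvec"],float).ravel(); K=np.array(c["K"])
    z=c["range_z"]; v,u=np.mgrid[:z.shape[0],:z.shape[1]]
    P=np.stack([(u-K[0,2])/K[0,0]*z,(v-K[1,2])/K[1,1]*z,z],-1)
    W=(P-t)@R
    W[z<=0]=np.nan
    return W
def save(c,n): cv2.imwrite("pics/"+n,c["img"][:,:,::-1])
E
python3 - <<'E'
from h import *
print(readout.state())
for n in ["top","scene"]:
    c=camera(n); save(c,n+"0.png"); W=world(c)
    np.savez(n+"0.npz",W=W,img=c["img"],K=c["K"],rvec=c["rvec"],tvec=c["tvec"])
    for t in ["teal_mug","rose_mug","lilac_mug","grey_mug","spotted_mug","saucer_teal","saucer_rose","saucer_lilac","saucer_grey"]:
        b=search_frame(t,c)[:2]; s=spot_point(t,c)[:2]
        print(n,t,[(np.round(x["bbox"]).tolist(),round(x["confidence"],2)) for x in b],[(np.round(x["uv"]).tolist(),round(x["confidence"],2)) for x in s])
E
```

```text
{'time': 0.0, 'joints': array([-7.42089707e+01,  1.87311673e+01, -1.10927338e+01,  6.02755190e+01,
        1.88096541e-03,  8.23117576e+01]), 'dq': array([-0.02975161, -0.09028126, -0.01066398, -0.05848705, -0.0136138 ,
        0.03718563]), 'joint_torque': array([-1.31666602e-03, -4.43397760e+01,  2.62439364e+01,  1.53590605e-02,
       -1.22808729e-04, -2.77495872e-06]), 'ee_pos': array([ 0.21899395, -0.50387494,  0.23050664]), 'eef_rot': array([[ 9.17204342e-01,  3.98416868e-01, -4.40611306e-04],
       [ 3.98417023e-01, -9.17202844e-01,  1.67865590e-03],
       [ 2.64674884e-04, -1.71521753e-03, -9.99998494e-01]]), 'contact_force': array([-0.00390171,  0.14604905, -0.07801558]), 'wrist_torque': array([-0.01411719, -0.0269881 , -0.00123009]), 'grasp_force': 0.0, 'grip_width': 0.0855127410394458}
top teal_mug [([435.0, 203.0, 36.0, 36.0], 0.58)] [([448.0, 224.0], 0.73)]
top rose_mug [([375.0, 191.0, 40.0, 30.0], 0.7)] [([392.0, 208.0], 0.91)]
top lilac_mug [([200.0, 142.0, 56.0, 43.0], 0.69), ([330.0, 130.0, 33.0, 39.0], 0.55)] [([346.0, 159.0], 0.78), ([345.0, 208.0], 0.58)]
top g
[... 577 characters left out ...]
82.0, 30.0, 52.0], 0.6)] [([360.0, 194.0], 0.94)]
scene lilac_mug [([280.0, 162.0, 32.0, 47.0], 0.77)] [([296.0, 197.0], 0.91)]
scene grey_mug [([310.0, 141.0, 32.0, 45.0], 0.97)] [([325.0, 171.0], 0.87), ([214.0, 281.0], 0.43)]
scene spotted_mug [([327.0, 180.0, 34.0, 54.0], 0.6)] [([340.0, 220.0], 0.93)]
scene saucer_teal [([229.0, 296.0, 68.0, 60.0], 0.9)] [([264.0, 330.0], 0.94)]
scene saucer_rose [([281.0, 248.0, 63.0, 44.0], 0.64), ([328.0, 179.0, 34.0, 53.0], 0.6)] [([307.0, 272.0], 0.74)]
scene saucer_lilac [([182.0, 253.0, 62.0, 55.0], 0.59), ([313.0, 141.0, 27.0, 44.0], 0.56)] [([215.0, 281.0], 0.89), ([311.0, 272.0], 0.24)]
scene saucer_grey [([232.0, 216.0, 57.0, 44.0], 0.93)] []
```

```bash
python3 - <<'E'
import cv2
a=cv2.imread("pics/top0.png")[90:280,170:490]; cv2.imwrite("pics/top0c.png",cv2.resize(a,None,fx=2.5,fy=2.5,interpolation=2))
E
```

```text
(no output)
```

View pics/top0c.png

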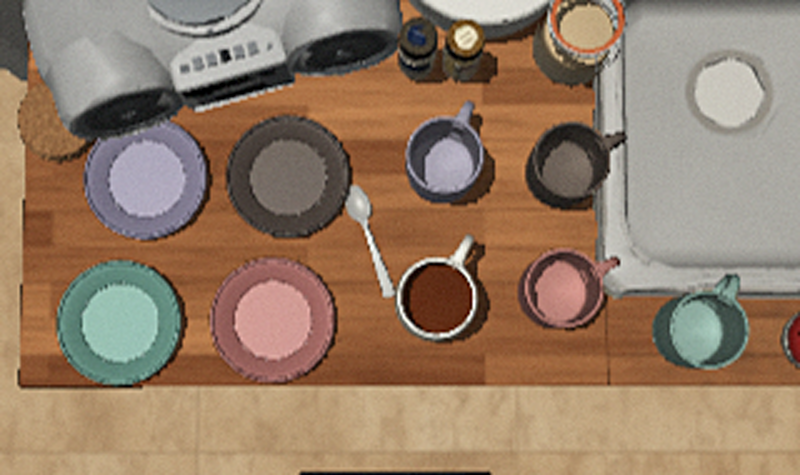

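View pics/scene0.png

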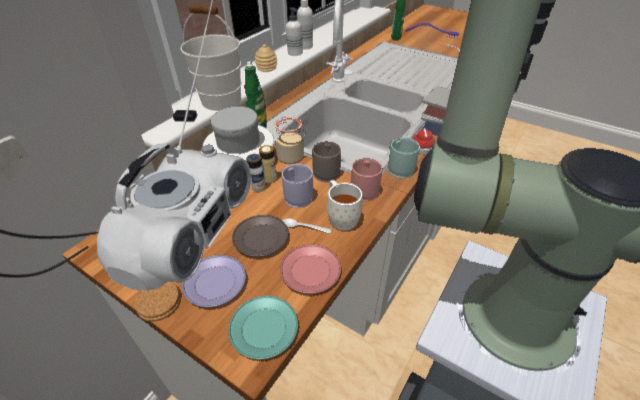

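The top view shows the saucers on the left (lilac, grey in the back row; teal, rose in front), and the mugs on the right: lilac (445,160), grey (565,165), spotted (438,300), rose (563,288) and teal (700,330) in crop pixels. The radio hangs over the edge of the lilac saucer, and the grey handle reaches the sink rim.

```bash
python3 - <<'E'
import numpy as np, cv2
from scipy.optimize import least_squares
d=np.load("top0.npz"); W=d["W"]; img=d["img"]
def fit(P,r):
    f=lambda p: np.hypot(P[:,0]-p[0],P[:,1]-p[1])-r
    s=least_squares(f,np.median(P,0)[:2],loss="soft_l1",f_scale=.003); return s.x,np.median(abs(s.fun)),len(P)
for n,(u,v),h,r in [("teal",(448,224),.088,.0375),("rose",(393,208),.088,.0375),("lilac",(347,155),.088,.0375),("grey",(396,155),.088,.0375),("spot",(344,207),.097,.0405)]:
    S=W[v-32:v+33,u-32:u+33].reshape(-1,3)
    c0=W[v,u]
    S=S[(np.hypot(S[:,0]-c0[0],S[:,1]-c0[1])<.065)&(abs(S[:,2]-h)<.008)]
    x,e,k=fit(S,r)
    D=S[np.hypot(S[:,0]-x[0],S[:,1]-x[1])>.046]
    print(n,"center px",c0.round(3),"fit",x.round(4),e.round(4),k)
    Q=W[v-32:v+33,u-32:u+33].reshape(-1,3); rr=np.hypot(Q[:,0]-x[0],Q[:,1]-x[1])
    Q=Q[(rr>.048)&(rr<.074)&(Q[:,2]>.03)&(Q[:,2]<.085)]
    if len(Q): m=np.median(Q[:,:2],0)-x; print("   handle dir deg",np.degrees(np.arctan2(m[1],m[0])).round(1),len(Q),Q.std(0).round(3))
for n,(u,v) in {"teal":(218,219),"rose":(279,218),"lilac":(228,161),"grey":(285,160)}.items():
    S=W[v-26:v+27,u-26:u+27].reshape(-1,3); z=S[:,2]
    S2=S[(abs(z-.0125)<.004)]
    x,e,k=fit(S2,.062)
    print("saucer",n,W[v,u].round(4),"fit",x.round(4),e.round(4),k)
# height map of the neighbourhood, obstacles
for x in np.arange(.28,.80,.04):
    row=[]
    for y in np.arange(.45,-.45,-.04):
        m=(abs(W[...,0]-x)<.02)&(abs(W[...,1]-y)<.02)
        row.append("%4d"%(np.nanmax(W[...,2][m])*1000) if m.any() else "   .")
    print("%.2f"%x," ".join(row))
E
```

```text
teal center px [ 0.4   -0.33   0.005] fit [ 0.4041 -0.3204] 0.0012 178
   handle dir deg -33.1 46 [0.006 0.004 0.017]
rose center px [ 0.444 -0.18   0.009] fit [ 0.4466 -0.1739] 0.0011 162
   handle dir deg -62.3 29 [0.004 0.006 0.005]
lilac center px [ 0.591 -0.055  0.008] fit [ 0.5849 -0.0525] 0.001 161
   handle dir deg -25.5 28 [0.005 0.004 0.009]
grey center px [ 0.592 -0.191  0.003] fit [ 0.5792 -0.184 ] 0.0011 169
   handle dir deg -63.2 34 [0.004 0.006 0.013]
spot center px [ 0.444 -0.044  0.06 ] fit [ 0.4374 -0.0436] 0.0019 180
   handle dir deg -28.5 7 [0.003 0.003 0.004]
saucer teal [0.415  0.3011 0.004 ] fit [0.4143 0.3011] 0.0045 809
saucer rose [0.4172 0.1327 0.0071] fit [0.4172 0.1337] 0.0047 823
saucer lilac [0.5767 0.277  0.0018] fit [0.5745 0.2755] 0.0052 724
saucer grey [0.5787 0.1176 0.0035] fit [0.5757 0.1178] 0.0047 792
0.28 -890 -888 -886 -888 -887 -890 -885 -890 -887 -891 -892 -886  821  847  848  836 -889 -888 -885 -887 -889 -891 -886
0.32 -889 -890 -889 -889 -891 -888 -891 -887 -891 -889 -892 -888 -888 -889 -890 -889 -889 -887 -891 -889 -892 -888 -891
0.36  
[... 613 characters left out ...]
   20   10   11   22   20   10   13   19   11   90   90   89   92   90   91    8 -151 -153 -152 -151
0.60    .   18   21  123   33   16   20   20   11   16   20    3   90   91   91   90   91   88    9 -151 -152 -154 -154
0.64    .   20  103  140  147  142  114  111   20   20   15    5   90   90    4    6    4   10    8 -150 -153 -155 -153
0.68    .   20  113  143  146  142  122  119  117  138  141  102  111  110  103  117  117  118    8 -151 -150 -155 -157
0.72    .   75  122  147  150  138  134  134  131  145  147  137  109  110  107  117  111  118    7 -150 -152 -157    .
0.76    .   76  129  157  196  198  135  134  137  159  164  135   73  154  156  151  118  118    5 -153 -150 -152 -155
```

Emit:
step_arm(
  increments=[
    [1,20,-12,-50,-0.11],
    [1,55,-33,-100,-0.23],
    [1,90,-54,-100,-0.35],
    [1,125,-75,-100,-0.47],
    [1,160,-96,-100,-0.59],
    [1,195,-117,-100,-0.7],
    [1,230,-138,-100,-0.81],
    [1,265,-159,-100,-0.92],
  ],
)

```text
time: 2.57
ee_pos: [0.3874, -0.2685, 0.3317]
eef_rot: [[0.234, 0.972, 0.001], [0.972, -0.234, -0.001], [-0.001, 0.001, -1.0]]
contact_force: [0.9, -0.0, 0.7]
grip_width: 0.0852
grasp_force: 0.0
```

```bash
python3 - <<'E'
from h import *
s=readout.state(); R=s["eef_rot"]; d=R.T@(np.array([.45,-.18,.33])-s["ee_pos"])
print(s["ee_pos"].round(4), np.degrees(np.arctan2(R[1,0],R[0,0])), (d*1000).round(), s["joints"].round(1))
print(camera("wrist")["tool_from_camera"].round(3))
E
```

```text
[ 0.3874 -0.2685  0.3317] 76.47201735976518 [101.  40.   2.] [-43.7   7.3 -11.1  71.6   0.   59.8]
[[-0.001 -0.962 -0.274  0.069]
 [ 1.    -0.    -0.001  0.001]
 [ 0.001 -0.274  0.962 -0.142]
 [ 0.     0.     0.     1.   ]]
```

Emit:
step_arm(
  increments=[
    [1,30,20,-10,-0.11],
    [1,60,40,-20,-0.236],
    [1,80,60,-40,-0.236],
    [1,101,65,-60,-0.236],
    [1,101,65,-60,-0.236],
    [1,101,65,-60,-0.236],
    [1,101,65,-60,-0.236],
    [1,101,65,-60,-0.236],
  ],
)

```text
time: 3.28
ee_pos: [0.4728, -0.1882, 0.3901]
eef_rot: [[0.007, 1.0, -0.002], [1.0, -0.007, 0.001], [0.001, -0.002, -1.0]]
contact_force: [0.4, -0.2, -1.2]
grip_width: 0.0857
grasp_force: 0.0
```

```bash
cat >> h.py <<'E'
def wristworld():
    s=readout.state(); c=camera("wrist"); z=c["range_z"]; K=np.array(c["K"]); v,u=np.mgrid[:z.shape[0],:z.shape[1]]
    P=np.stack([(u-K[0,2])/K[0,0]*z,(v-K[1,2])/K[1,1]*z,z,np.ones_like(z)],-1)@np.array(c["tool_from_camera"]).T
    W=P[...,:3]@s["eef_rot"].T+s["ee_pos"]; W[z<=0]=np.nan
    return s,c,W
from scipy.optimize import least_squares
def fit(P,r,x0):
    s=least_squares(lambda p: np.hypot(P[:,0]-p[0],P[:,1]-p[1])-r,x0,loss="soft_l1",f_scale=.002)
    return s.x.round(4),round(float(np.median(abs(s.fun))),4),len(P)
MUG={"teal":(.404,-.320),"rose":(.4466,-.1739),"lilac":(.585,-.0525),"grey":(.579,-.184),"spot":(.437,-.044)}
SAU={"teal":(.4143,.301),"rose":(.4172,.1335),"lilac":(.575,.276),"grey":(.576,.118)}
def mugs(W):
    for n,x0 in MUG.items():
        h=.097 if n=="spot" else .088; r=.0405 if n=="spot" else .0375
        d=np.hypot(W[...,0]-x0[0],W[...,1]-x0[1]); S=W[(d<.055)&(abs(W[...,2]-h)<.005)]
        if len(S)<200: continue
        x,e,k=fit(S,r,x0); d=np.hypot(W[...,0]-x[0],W[...,1]-x[1])
        Q=W[(d>.048)&(d<.074)&(W[...,2]>.03)&(W[...,2]<.085)]; m=np.median(Q,0)[:2]-x if len(Q) else [0,0]
        print(n,x,e,k,"z",np.median(S[:,2]).round(4),"handle",np.degrees(np.arctan2(m[1],m[0])).round(),len(Q))
def saucers(W):
    for n,x0 in SAU.items():
        d=np.hypot(W[...,0]-x0[0],W[...,1]-x0[1]); S=W[(d<.08)&(W[...,2]>.0125)&(W[...,2]<.018)]
        if len(S)<200: continue
        x,e,k=fit(S,.066,x0); d=np.hypot(W[...,0]-x[0],W[...,1]-x[1])
        print(n,x,e,k,"floor",np.nanmedian(W[...,2][d<.03]).round(4))
E
python3 - <<'E'
from h import *
s,c,W=wristworld(); save(c,"w1.png"); print(s["time"],s["ee_pos"].round(4),s["eef_rot"].round(3).tolist()); mugs(W); saucers(W)
print(np.nanmin(W.reshape(-1,3),0),np.nanmax(W.reshape(-1,3),0))
E
```

```text
3.2833 [ 0.4728 -0.1882  0.3901] [[0.007, 1.0, -0.002], [1.0, -0.007, 0.001], [0.001, -0.002, -1.0]]
teal [ 0.4054 -0.3223] 0.001 363 z 0.0862 handle -33.0 109
rose [ 0.4482 -0.1757] 0.0009 420 z 0.0867 handle -63.0 91
lilac [ 0.5862 -0.0545] 0.0009 555 z 0.0866 handle -26.0 140
grey [ 0.5807 -0.1859] 0.0009 431 z 0.0865 handle -63.0 85
spot [ 0.4377 -0.0454] 0.002 604 z 0.0959 handle -30.0 61
[-1.4777858  -1.78406344 -0.91528974] [0.98999222 0.35359416 0.49022863]
```

View pics/w1.png

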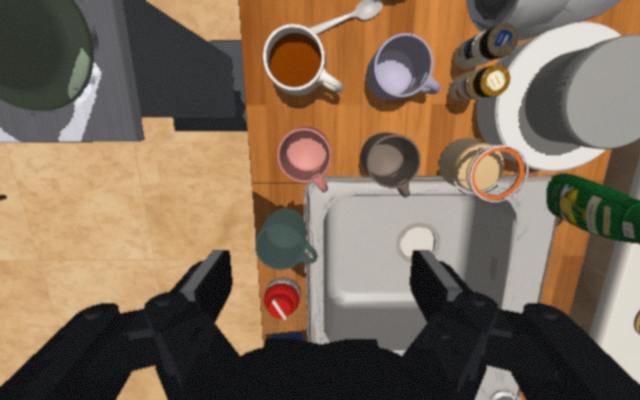

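The wrist picture agrees with the top view to 2 mm: rose (305,155), grey (390,160), lilac (402,68), teal (285,240), all upright. Next, the saucers.

Emit:
step_arm(
  increments=[
    [1,30,5,0,0],
    [1,70,10,0,0],
    [1,110,15,0,0],
    [1,150,15,0,0],
    [1,190,15,0,0],
    [1,230,15,0,0],
    [1,270,15,0,0],
    [1,310,15,0,0],
  ],
)

```text
time: 4.0
ee_pos: [0.4898, 0.1231, 0.3907]
eef_rot: [[0.007, 1.0, -0.001], [1.0, -0.007, -0.0], [-0.0, -0.001, -1.0]]
contact_force: [1.1, -0.4, -0.7]
grip_width: 0.0852
grasp_force: 0.0
```

Emit:
step_arm(
  increments=[
    [1,40,0,0,0],
    [1,70,0,0,0],
    [1,75,0,0,0],
    [1,75,0,0,0],
    [1,75,0,0,0],
    [1,75,0,0,0],
    [1,75,0,0,0],
    [1,75,0,0,0],
  ],
)

```text
time: 4.67
ee_pos: [0.491, 0.1959, 0.3913]
eef_rot: [[0.007, 1.0, 0.0], [1.0, -0.007, -0.0], [-0.0, 0.0, -1.0]]
contact_force: [0.3, -0.5, 0.2]
grip_width: 0.0851
grasp_force: 0.0
```

```bash
python3 - <<'E'
from h import *
s,c,W=wristworld(); save(c,"w2.png"); print(s["time"],s["ee_pos"].round(4)); saucers(W); mugs(W)
np.save("W2.npy",W)
print("radio lowest edge near lilac saucer:")
x=SAU["lilac"]; d=np.hypot(W[...,0]-x[0],W[...,1]-x[1])
for r in (.07,.09,.11): 
    S=W[(d<r)&(W[...,2]>.03)]; print(r,len(S), S.min(0).round(3) if len(S) else "",S.max(0).round(3) if len(S) else "")
E
```

```text
4.6667 [0.491  0.1959 0.3913]
teal [0.4162 0.2996] 0.0024 1548 floor 0.0044
rose [0.4189 0.1322] 0.0024 1154 floor 0.0043
lilac [0.5765 0.274 ] 0.0026 1231 floor 0.0042
grey [0.5766 0.1166] 0.0021 1073 floor 0.0041
lilac [ 0.5861 -0.053 ] 0.001 331 z 0.0861 handle -24.0 95
spot [ 0.4374 -0.044 ] 0.0019 368 z 0.0955 handle -27.0 92
radio lowest edge near lilac saucer:
0.07 2194 [0.557 0.207 0.03 ] [0.645 0.336 0.481]
0.09 21451 [0.508 0.187 0.03 ] [0.665 0.348 0.491]
0.11 31269 [0.483 0.182 0.03 ] [0.685 0.355 0.491]
```

View pics/w2.png

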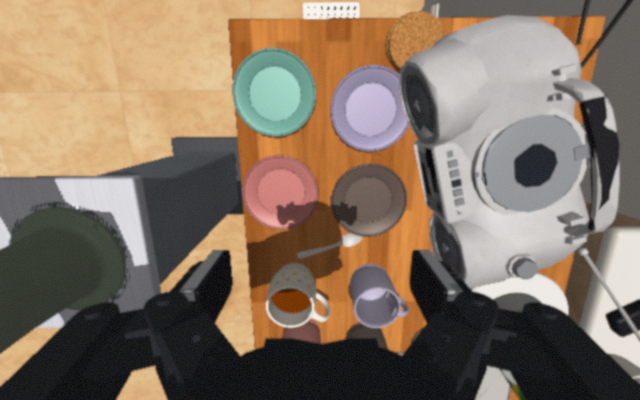

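The picture shows all four saucers clear, teal (275,92), rose (280,190), lilac (372,108), grey (368,200), with the radio beside lilac's far edge. Rose goes first.

Emit:
step_arm(
  increments=[
    [0.5,-38,-8,10,0],
    [0.5,-78,-16,20,0],
    [0.5,-118,-26,30,0],
    [0.5,-158,-36,40,0],
    [0.5,-198,-46,50,0],
    [0.5,-238,-56,60,0],
    [0.5,-278,-66,70,0],
    [0.5,-318,-78,80,0],
  ],
  newtons=60,
)

```text
time: 5.38
ee_pos: [0.4118, -0.1175, 0.3124]
eef_rot: [[0.006, 1.0, 0.001], [1.0, -0.006, -0.001], [-0.001, 0.001, -1.0]]
contact_force: [0.9, 0.0, 0.4]
grip_width: 0.0429
grasp_force: 0.0
```

Emit:
step_arm(
  increments=[
    [0.5,-38,0,20,0],
    [0.5,-54,0,55,0],
    [0.5,-54,0,90,0],
    [0.5,-54,0,125,0],
    [0.5,-54,0,160,0],
    [0.5,-54,0,180,0],
    [0.5,-54,0,180,0],
    [0.5,-54,0,180,0],
  ],
)

```text
time: 6.05
ee_pos: [0.4116, -0.1693, 0.1322]
eef_rot: [[0.006, 1.0, -0.002], [1.0, -0.006, 0.001], [0.001, -0.002, -1.0]]
contact_force: [-0.1, -0.2, 0.7]
grip_width: 0.0423
grasp_force: 0.0
```

```bash
cat >> h.py <<'E'
def go(x,y,z,psi=None):
    s=readout.state(); R=s["eef_rot"]; d=R.T@(np.array([x,y,z])-s["ee_pos"]); p=np.degrees(np.arctan2(R[1,0],R[0,0]))
    print("t",s["time"],"pos",s["ee_pos"].round(4),"psi",p.round(2),"move mm",(d*1000).round(1),"" if psi is None else "turn %.3f"%np.radians(p-psi), "Fz",s["contact_force"].round(1),"w",round(s["grip_width"],4))
E
python3 - <<'E'
from h import *
go(.4107,-.1757,.066,90); s,c,W=wristworld(); save(c,"w3.png"); mugs(W)
W=np.load("W2.npy"); x=(.5765,.274); d=np.hypot(W[...,0]-x[0],W[...,1]-x[1])
for r in (.04,.05,.06,.07,.08,.09,.1):
    S=W[(d<r)&(d>r-.01)&(W[...,2]>.03)&(W[...,2]<.2)]; print(r,len(S), S.min(0).round(3) if len(S) else "",S.max(0).round(3) if len(S) else "")
E
```

```text
t 6.05 pos [ 0.4116 -0.1693  0.1322] psi 89.66 move mm [-6.5 -0.7 66.2] turn -0.006 Fz [-0.1 -0.2  0.7] w 0.0423
rose [ 0.4481 -0.1751] 0.0009 1848 z 0.0865 handle 0.0 0
lilac [ 0.5849 -0.0553] 0.0007 1428 z 0.0862 handle 0.0 0
grey [ 0.5805 -0.1856] 0.001 2565 z 0.0861 handle -65.0 130
spot [ 0.4376 -0.0425] 0.0011 1910 z 0.0956 handle -31.0 550
0.04 0  
0.05 0  
0.06 807 [0.613 0.268 0.03 ] [0.636 0.321 0.14 ]
0.07 1264 [0.61  0.246 0.03 ] [0.646 0.334 0.144]
0.08 1030 [0.61  0.233 0.031] [0.656 0.342 0.145]
0.09 1102 [0.618 0.219 0.032] [0.666 0.346 0.144]
0.1 1026 [0.629 0.208 0.03 ] [0.676 0.352 0.144]
```

View pics/w3.png

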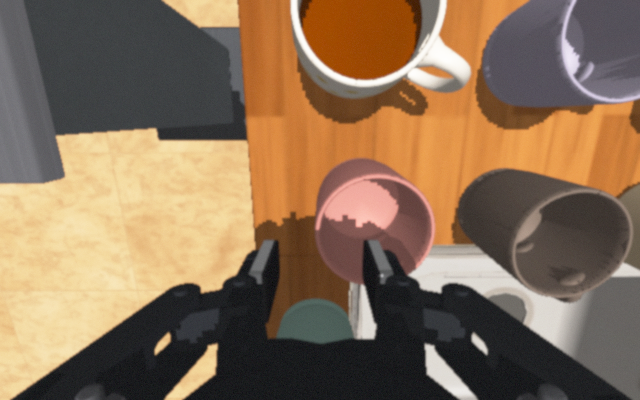

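The fingertips straddle the near wall of the rose mug (rim centre about (375,230), wall at column 318). Descending and gripping.

Emit:
step_arm(
  increments=[
    [0.5,-6,-1,15,0],
    [0.5,-6,-1,35,0],
    [0.5,-6,-1,55,0],
    [0.5,-6,-1,66,0],
    [0.5,-6,-1,66,0],
    [0.5,-6,-1,66,0],
    [0,-6,-1,66,0],
    [0,-6,-1,66,0],
  ],
)

```text
time: 6.77
ee_pos: [0.4127, -0.1761, 0.0681]
eef_rot: [[0.005, 1.0, 0.003], [1.0, -0.005, -0.002], [-0.002, 0.003, -1.0]]
contact_force: [0.2, 0.4, 0.2]
grip_width: 0.0195
grasp_force: 0.0
```

Emit:
step_arm(
  increments=[
    [0,0,0,0,0],
    [0,0,0,0,0],
    [0,0,0,0,0],
    [0,0,0,0,0],
    [0,0,0,0,0],
    [0,0,0,-10,0],
    [0,0,0,-25,0],
    [0,0,0,-40,0],
  ],
)

```text
time: 7.43
ee_pos: [0.4106, -0.1748, 0.1068]
eef_rot: [[0.005, 1.0, -0.002], [1.0, -0.005, 0.001], [0.001, -0.002, -1.0]]
contact_force: [-0.8, -0.4, -3.1]
grip_width: 0.0044
grasp_force: 58.9
```

```bash
python3 - <<'E'
from h import *
go(.3810,.1322,.20,90); s,c,W=wristworld()
MUG["rose"]=tuple(s["ee_pos"][:2]+[.0375,0])
x0=MUG["rose"]; d=np.hypot(W[...,0]-x0[0],W[...,1]-x0[1]); S=W[(d<.05)&(W[...,2]>.115)&(W[...,2]<.14)&(W[...,0]>x0[0]-.01)]
print(fit(S,.0375,x0)); A=np.c_[S[:,:2],np.ones(len(S))]; print(np.linalg.lstsq(A,S[:,2],rcond=None)[0], s["grasp_force"])
E
```

```text
t 7.4333 pos [ 0.4106 -0.1748  0.1068] psi 89.72 move mm [306.9 -31.3 -92.9] turn -0.005 Fz [-0.8 -0.4 -3.1] w 0.0044
(array([ 0.4484, -0.1756]), 0.0009, 2695)
[-0.01808114  0.03335932  0.13542089] 58.85229423525743
```

Emit:
step_arm(
  increments=[
    [0,0,0,-25,0],
    [0,0,0,-60,0],
    [0,10,0,-90,0],
    [0,40,-5,-95,0],
    [0,80,-10,-95,0],
    [0,120,-15,-95,0],
    [0,160,-20,-95,0],
    [0,200,-25,-95,0],
  ],
)

```text
time: 8.15
ee_pos: [0.3865, 0.0264, 0.2013]
eef_rot: [[0.006, 1.0, 0.0], [1.0, -0.006, 0.0], [0.0, 0.0, -1.0]]
contact_force: [0.9, 0.7, -3.5]
grip_width: 0.0043
grasp_force: 59.4
```

Emit:
step_arm(
  increments=[
    [0,40,-5,0,0],
    [0,75,-5,0,0],
    [0,100,-5,5,0],
    [0,108,-5,20,0],
    [0,108,-5,45,0],
    [0,108,-5,65,0],
    [0,108,-5,80,0],
    [0,108,-5,80,0],
  ],
)

```text
time: 8.82
ee_pos: [0.38, 0.1327, 0.1187]
eef_rot: [[0.005, 1.0, -0.006], [1.0, -0.005, -0.001], [-0.001, -0.006, -1.0]]
contact_force: [-0.7, -0.9, -2.6]
grip_width: 0.0043
grasp_force: 59.4
```

```bash
python3 - <<'E'
from h import *
go(.3811,.133,.072,90); s,c,W=wristworld(); save(c,"w4.png"); saucers(W)
E
```

```text
t 8.8167 pos [0.38   0.1327 0.1187] psi 89.74 move mm [ 0.4  1.3 46.7] turn -0.005 Fz [-0.7 -0.9 -2.6] w 0.0043
teal [0.4161 0.3027] 0.0024 2972 floor 0.0042
rose [0.4196 0.1294] 0.0023 3094 floor 0.1895
lilac [0.5759 0.2762] 0.0023 2593 floor 0.0041
grey [0.5758 0.1161] 0.0019 4299 floor 0.004
```

View pics/w4.png

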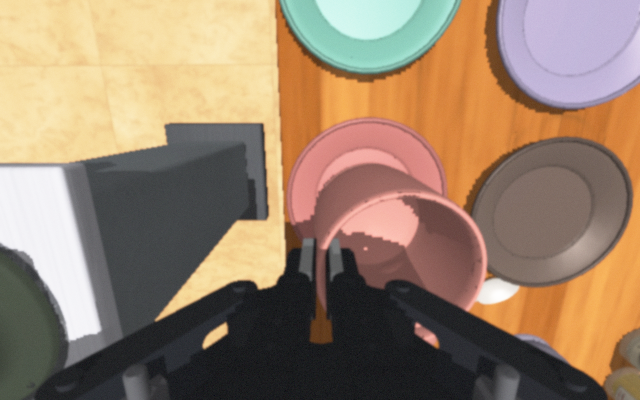

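The rose mug hangs level over its saucer (well visible around (370,180)); lowering.

Emit:
step_arm(
  increments=[
    [0,0,1,10,0],
    [0,0,1,22,0],
    [0,0,1,32,0],
    [0,0,1,38,0],
    [0,0,1,42,0],
    [0,0,1,44,0],
    [0,0,1,45,0],
    [0,0,1,45,0],
  ],
)

```text
time: 9.53
ee_pos: [0.3843, 0.1329, 0.0768]
eef_rot: [[0.005, 1.0, 0.001], [1.0, -0.005, 0.0], [0.0, 0.001, -1.0]]
contact_force: [-0.7, 0.4, -3.4]
grip_width: 0.0044
grasp_force: 59.4
```

Emit:
step_arm(
  increments=[
    [0,0,0,1,0],
    [0,0,0,1,0],
    [0,0,0,1,0],
    [0,0,0,1,0],
    [0,0,0,1,0],
    [0,0,0,1,0],
    [0,0,0,1,0],
    [0,0,0,1,0],
  ],
)

```text
time: 10.2
ee_pos: [0.384, 0.1329, 0.0755]
eef_rot: [[0.005, 1.0, 0.0], [1.0, -0.005, -0.0], [-0.0, 0.0, -1.0]]
contact_force: [0.1, -0.5, -3.7]
grip_width: 0.0041
grasp_force: 59.4
```

Emit:
step_arm(
  increments=[
    [0,0,-3,0,0],
    [0,0,-3,1,0],
    [0,0,-3,2,0],
    [0,0,-3,3,0],
    [0,0,-3,4,0],
    [0,0,-3,4,0],
    [0,0,-3,4,0],
    [0,0,-3,4,0],
  ],
)

```text
time: 10.87
ee_pos: [0.3796, 0.1332, 0.0727]
eef_rot: [[0.004, 1.0, -0.001], [1.0, -0.004, 0.001], [0.001, -0.002, -1.0]]
contact_force: [-10.1, 0.6, 21.9]
grip_width: 0.0046
grasp_force: 66.2
```

Emit:
step_arm(
  increments=[
    [0,0,1,-1,0],
    [0,0,1,-1,0],
    [0,0,1,-1,0],
    [0,0,1,-1,0],
    [0,0,1,-1,0],
    [0,0,1,-1,0],
    [0,0,1,-1,0],
    [0,0,1,-1,0],
  ],
)

```text
time: 11.53
ee_pos: [0.381, 0.1331, 0.073]
eef_rot: [[0.005, 1.0, -0.001], [1.0, -0.005, 0.001], [0.001, -0.001, -1.0]]
contact_force: [-5.9, 1.2, 10.4]
grip_width: 0.0041
grasp_force: 63.9
```

```bash
python3 - <<'E'
from h import *
go(.3811,.133,.072,90); s,c,W=wristworld(); save(c,"w5.png"); saucers(W)
MUG.clear(); x0=s["ee_pos"][:2]+[.0378,-.0008]; d=np.hypot(W[...,0]-x0[0],W[...,1]-x0[1]); S=W[(d<.05)&(W[...,2]>.085)&(W[...,2]<.102)&(W[...,0]>x0[0]-.01)]
print(fit(S,.0375,x0),np.median(S[:,2])); A=np.c_[S[:,:2],np.ones(len(S))]; print(np.linalg.lstsq(A,S[:,2],rcond=None)[0])
E
```

```text
t 11.5333 pos [0.381  0.1331 0.073 ] psi 89.73 move mm [-0.1  0.1  1. ] turn -0.005 Fz [-5.9  1.2 10.4] w 0.0041
teal [0.4161 0.3024] 0.0024 3589 floor nan
rose [0.4168 0.1326] 0.0063 7246 floor 0.1458
lilac [0.5758 0.2756] 0.0024 2434 floor 0.0041
grey [0.578  0.1172] 0.0021 4183 floor 0.004
(array([0.4186, 0.1323]), 0.0008, 2484) 0.0910147941952971
[0.00815993 0.02962649 0.08234565]
  return np.nanmean(a, axis, out=out, keepdims=keepdims)
```

Rim at 0.0925 once corrected for the depth bias, so it is seated. Releasing.

Emit:
step_arm(
  increments=[
    [0.4,0,0,0,0],
    [0.4,0,0,0,0],
    [0.4,0,0,0,0],
    [0.4,0,0,0,0],
    [0.4,0,0,0,0],
    [0.4,0,0,-15,0],
    [0.4,0,0,-40,0],
    [0.4,0,0,-75,0],
  ],
)

```text
time: 12.25
ee_pos: [0.3799, 0.1325, 0.1465]
eef_rot: [[0.005, 1.0, -0.005], [1.0, -0.005, -0.001], [-0.001, -0.005, -1.0]]
contact_force: [0.6, 0.0, 0.2]
grip_width: 0.0342
grasp_force: 0.0
```

Emit:
step_arm(
  increments=[
    [0.5,0,0,-40,0],
    [0.5,-5,5,-75,0],
    [0.5,-40,15,-90,0],
    [0.5,-75,25,-90,0],
    [0.5,-110,35,-90,0],
    [0.5,-110,35,-90,0],
    [0.5,-110,35,-90,0],
    [0.5,-110,35,-90,0],
  ],
)

```text
time: 12.92
ee_pos: [0.416, 0.0228, 0.2372]
eef_rot: [[0.006, 1.0, -0.001], [1.0, -0.006, 0.001], [0.001, -0.001, -1.0]]
contact_force: [0.1, -0.9, -0.4]
grip_width: 0.0427
grasp_force: 0.0
```

```bash
python3 - <<'E'
from h import *
SAU={"rose":(.418,.132)}
s,c,W=wristworld(); save(c,"w6.png"); MUG["rose"]=(.4186,.1323); mugs(W); saucers(W); go(.5862-.0265,-.0545-.0265,.15,135)
E
```

```text
rose [0.4183 0.1305] 0.0008 1594 z 0.0911 handle -66.0 250
lilac [ 0.586  -0.0533] 0.001 863 z 0.0862 handle -24.0 61
grey [ 0.5796 -0.1857] 0.0008 230 z 0.0862 handle 0.0 0
spot [ 0.4387 -0.0446] 0.0016 768 z 0.0956 handle -25.0 2
rose [0.4192 0.131 ] 0.0066 5340 floor 0.0128
grey [0.5766 0.1157] 0.0021 2999 floor 0.0042
t 12.9667 pos [0.4158 0.0233 0.2371] psi 89.75 move mm [-103.7  144.4   86.9] turn -0.790 Fz [ 0.5  0.5 -0.1] w 0.0429
```

View pics/w6.png

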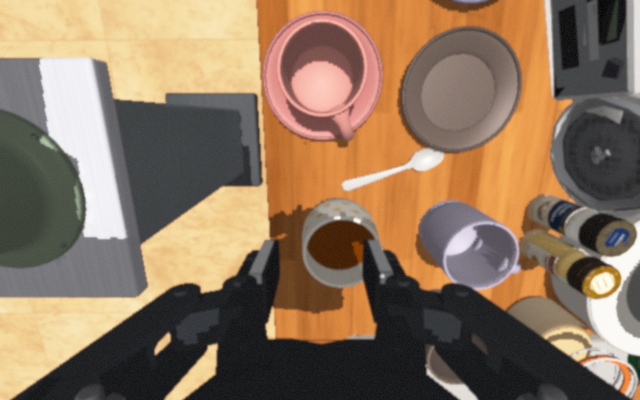

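The rose mug stands centred in its saucer (320,85). Lilac next, gripped at 225° so that its handle can be turned away from the radio.

Emit:
step_arm(
  increments=[
    [0.5,-15,20,0,-0.12],
    [0.5,-32,45,0,-0.24],
    [0.5,-52,72,0,-0.36],
    [0.5,-72,100,0,-0.48],
    [0.5,-92,125,10,-0.6],
    [0.5,-104,144,40,-0.72],
    [0.5,-104,144,75,-0.79],
    [0.5,-104,144,95,-0.79],
  ],
)

```text
time: 13.63
ee_pos: [0.5593, -0.0806, 0.1388]
eef_rot: [[-0.71, 0.705, -0.003], [0.705, 0.71, 0.001], [0.003, -0.002, -1.0]]
contact_force: [-0.8, 0.9, -0.2]
grip_width: 0.0427
grasp_force: 0.0
```

Emit:
step_arm(
  increments=[
    [0.5,0,0,0,0],
    [0.5,0,0,0,0],
    [0.5,0,0,0,0],
    [0.5,0,0,0,0],
    [0.5,0,0,0,0],
    [0.5,0,0,0,0],
    [0.5,0,0,0,0],
    [0.5,0,0,0,0],
  ],
)

```text
time: 14.3
ee_pos: [0.5601, -0.0821, 0.1431]
eef_rot: [[-0.707, 0.707, 0.001], [0.707, 0.707, -0.0], [-0.001, 0.0, -1.0]]
contact_force: [0.0, 1.2, 0.2]
grip_width: 0.0428
grasp_force: 0.0
```

```bash
python3 - <<'E'
from h import *
s,c,W=wristworld(); mugs(W); go(.586-.0265,-.0535-.0265,.067,135)
E
```

```text
teal [ 0.4073 -0.3213] 0.0006 326 z 0.0853 handle -33.0 580
lilac [ 0.5862 -0.0538] 0.0009 1723 z 0.0866 handle 0.0 0
grey [ 0.5808 -0.1843] 0.001 425 z 0.0863 handle 0.0 0
spot [ 0.4372 -0.0427] 0.0014 2180 z 0.0956 handle -29.0 293
t 14.35 pos [ 0.56   -0.0821  0.1429] psi 134.97 move mm [ 1.9  1.1 75.9] turn -0.001 Fz [-0.5  0.3  0.1] w 0.0427
```

Emit:
step_arm(
  increments=[
    [0.5,2,1,15,0],
    [0.5,2,1,35,0],
    [0.5,2,1,55,0],
    [0.5,2,1,70,0],
    [0.5,2,1,76,0],
    [0.5,2,1,76,0],
    [0,2,1,76,0],
    [0,2,1,76,0],
  ],
)

```text
time: 15.02
ee_pos: [0.56, -0.0801, 0.0675]
eef_rot: [[-0.707, 0.707, 0.002], [0.707, 0.707, -0.0], [-0.001, 0.001, -1.0]]
contact_force: [-0.1, -0.3, 0.5]
grip_width: 0.0192
grasp_force: 0.0
```

Emit:
step_arm(
  increments=[
    [0,0,0,0,0],
    [0,0,0,0,0],
    [0,0,0,0,0],
    [0,0,0,0,0],
    [0,0,0,0,0],
    [0,0,0,-10,0],
    [0,0,0,-30,0],
    [0,0,0,-50,0],
  ],
)

```text
time: 15.68
ee_pos: [0.5574, -0.0798, 0.1162]
eef_rot: [[-0.707, 0.708, -0.004], [0.708, 0.707, 0.0], [0.003, -0.003, -1.0]]
contact_force: [0.4, 0.0, -3.9]
grip_width: 0.0036
grasp_force: 58.0
```

Emit:
step_arm(
  increments=[
    [0,0,0,-15,0],
    [0,0,0,-40,0],
    [0,0,0,-70,0],
    [0,0,0,-90,0],
    [0,0,0,-95,0],
    [0,0,0,-95,0],
    [0,0,0,-95,0],
    [0,0,0,-95,0],
  ],
)

```text
time: 16.35
ee_pos: [0.5578, -0.0796, 0.2095]
eef_rot: [[-0.707, 0.707, -0.003], [0.707, 0.707, 0.001], [0.003, -0.002, -1.0]]
contact_force: [0.7, -0.4, -4.4]
grip_width: 0.0041
grasp_force: 58.0
```

```bash
cat >> h.py <<'E'
def held(r=.0375):
    s,c,W=wristworld(); R=s["eef_rot"]
    T=(W-s["ee_pos"])@R   # tool coords
    rim=T[(abs(T[...,2]+.021)<.008)&(T[...,1]>.02)&(T[...,1]<.09)&(abs(T[...,0])<.05)]
    x,e,k=fit(rim,r,(0,r)); A=np.c_[rim[:,:2],np.ones(len(rim))]
    print("held: axis in tool xy",x,e,k,"tilt deg",np.degrees(np.linalg.lstsq(A,rim[:,2],rcond=None)[0][:2]).round(1),"rim z tool",np.median(rim[:,2]).round(4),"F",s["grasp_force"])
    return s,c,W
E
python3 - <<'E'
from h import *
s,c,W=held(); go(.5765-.0375,.2745,.235,85)
E
```

```text
held: axis in tool xy [-0.0003  0.0376] 0.0008 2149 tilt deg [-0.9  1.2] rim z tool -0.0164 F 57.98571048015987
t 16.4 pos [ 0.5578 -0.0796  0.2094] psi 134.97 move mm [263.9 236.9 -25.2] turn 0.872 Fz [ 0.4 -1.1 -3.7] w 0.0038
```

Emit:
step_arm(
  increments=[
    [0,15,13,-10,0.1],
    [0,40,36,-15,0.22],
    [0,67,60,-15,0.34],
    [0,94,84,-15,0.46],
    [0,121,108,-15,0.58],
    [0,148,132,-15,0.7],
    [0,175,156,-15,0.8],
    [0,202,181,-15,0.87],
  ],
)

```text
time: 17.07
ee_pos: [0.543, 0.1926, 0.2248]
eef_rot: [[0.09, 0.996, -0.003], [0.996, -0.09, -0.0], [-0.001, -0.003, -1.0]]
contact_force: [0.2, 0.3, -3.5]
grip_width: 0.0036
grasp_force: 58.7
```

```bash
python3 - <<'E'
from h import *
go(.539,.278,.13,85)
E
```

```text
t 17.0667 pos [0.543  0.1926 0.2248] psi 84.85 move mm [ 84.8 -11.4  94.8] turn -0.003 Fz [ 0.2  0.3 -3.5] w 0.0036
```

Emit:
step_arm(
  increments=[
    [0,30,-4,0,0],
    [0,65,-9,0,0],
    [0,84,-11,0,0],
    [0,84,-11,10,0],
    [0,84,-11,35,0],
    [0,84,-11,60,0],
    [0,84,-11,70,0],
    [0,84,-11,70,0],
  ],
)

```text
time: 17.73
ee_pos: [0.5376, 0.2741, 0.1522]
eef_rot: [[0.085, 0.996, -0.008], [0.996, -0.085, -0.003], [-0.004, -0.008, -1.0]]
contact_force: [-0.3, -0.3, -3.2]
grip_width: 0.0035
grasp_force: 58.8
```

Emit:
step_arm(
  increments=[
    [0,0,0,0,0],
    [0,0,0,0,0],
    [0,0,0,0,0],
    [0,0,0,0,0],
    [0,0,0,0,0],
    [0,0,0,0,0],
    [0,0,0,0,0],
    [0,0,0,0,0],
  ],
)

```text
time: 18.4
ee_pos: [0.5406, 0.2756, 0.1567]
eef_rot: [[0.085, 0.996, 0.0], [0.996, -0.085, 0.0], [0.0, 0.0, -1.0]]
contact_force: [0.5, 0.4, -4.4]
grip_width: 0.0038
grasp_force: 58.8
```

```bash
python3 - <<'E'
from h import *
go(.539,.278,.072,85); s,c,W=held(); save(c,"w7.png"); saucers(W)
E
```

```text
t 18.4 pos [0.5406 0.2756 0.1567] psi 85.13 move mm [ 2.2 -1.9 84.7] turn 0.002 Fz [ 0.5  0.4 -4.4] w 0.0038
held: axis in tool xy [0.0002 0.0385] 0.0009 2115 tilt deg [-0.8  1.4] rim z tool -0.0162 F 58.79501891780819
teal [0.417  0.2998] 0.0024 4287 floor 0.0044
rose [0.4209 0.1309] 0.0023 944 floor nan
lilac [0.5783 0.2723] 0.0025 2173 floor 0.2291
  return np.nanmean(a, axis, out=out, keepdims=keepdims)
```

View pics/w7.png

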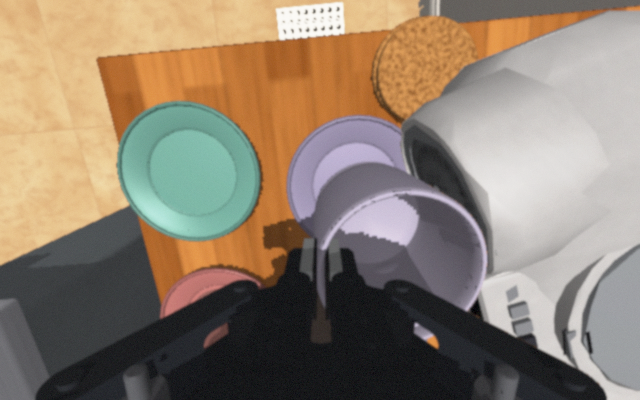

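The lilac mug hangs level over its saucer (well at (355,180)), with the radio just clear on the right. Lowering.

Emit:
step_arm(
  increments=[
    [0,1.5,-1.5,10,0],
    [0,1.5,-1.5,25,0],
    [0,1.5,-1.5,42,0],
    [0,1.5,-1.5,57,0],
    [0,1.5,-1.5,68,0],
    [0,1.5,-1.5,75,0],
    [0,1.5,-1.5,78,0],
    [0,1.5,-1.5,79,0],
  ],
)

```text
time: 19.12
ee_pos: [0.539, 0.2771, 0.0769]
eef_rot: [[0.085, 0.996, -0.001], [0.996, -0.085, -0.0], [-0.0, -0.001, -1.0]]
contact_force: [1.0, -1.1, -3.8]
grip_width: 0.0039
grasp_force: 58.8
```

Emit:
step_arm(
  increments=[
    [0,0,0,1,0],
    [0,0,0,2,0],
    [0,0,0,2.5,0],
    [0,0,0,3,0],
    [0,0,0,3,0],
    [0,0,0,3,0],
    [0,0,0,3,0],
    [0,0,0,3,0],
  ],
)

```text
time: 19.78
ee_pos: [0.5393, 0.2774, 0.075]
eef_rot: [[0.085, 0.996, 0.0], [0.996, -0.085, 0.0], [0.0, 0.0, -1.0]]
contact_force: [-2.3, 0.3, 0.5]
grip_width: 0.0041
grasp_force: 59.9
```

Emit:
step_arm(
  increments=[
    [0,0,0,1,0],
    [0,0,0,1,0],
    [0,0,0,1,0],
    [0,0,0,1,0],
    [0,0,0,1,0],
    [0,0,0,1,0],
    [0,0,0,1,0],
    [0,0,0,1,0],
  ],
)

```text
time: 20.45
ee_pos: [0.5391, 0.2775, 0.0741]
eef_rot: [[0.085, 0.996, 0.0], [0.996, -0.085, 0.001], [0.001, 0.0, -1.0]]
contact_force: [-3.6, 1.0, 5.3]
grip_width: 0.0039
grasp_force: 61.8
```

```bash
python3 - <<'E'
from h import *
go(.539,.277,.072,85); s,c,W=held(); rim=0
E
```

```text
t 20.45 pos [0.5391 0.2775 0.0741] psi 85.14 move mm [-0.5 -0.1  2.1] turn 0.003 Fz [-3.6  1.   5.3] w 0.0039
held: axis in tool xy [0.012  0.0532] 0.0057 3998 tilt deg [-3.8 -3.8] rim z tool -0.0179 F 61.81236952368636
```

Emit:
step_arm(
  increments=[
    [0.1,0,0,1,0],
    [0.25,0,0,1,0],
    [0.4,0,0,0,0],
    [0.4,0,0,0,0],
    [0.4,0,0,0,0],
    [0.4,0,0,-15,0],
    [0.4,0,0,-40,0],
    [0.4,0,0,-75,0],
  ],
)

```text
time: 21.17
ee_pos: [0.5373, 0.2763, 0.1465]
eef_rot: [[0.085, 0.996, -0.005], [0.996, -0.085, -0.002], [-0.003, -0.005, -1.0]]
contact_force: [0.7, -0.3, 0.6]
grip_width: 0.0341
grasp_force: 0.0
```

Emit:
step_arm(
  increments=[
    [0.5,0,0,-40,0],
    [0.5,-5,0,-75,-0.04],
    [0.5,-40,0,-90,-0.08],
    [0.5,-80,0,-90,-0.087],
    [0.5,-120,0,-90,-0.087],
    [0.5,-160,0,-90,-0.087],
    [0.5,-160,0,-90,-0.087],
    [0.5,-160,0,-90,-0.087],
  ],
)

```text
time: 21.83
ee_pos: [0.5258, 0.1159, 0.2388]
eef_rot: [[0.002, 1.0, 0.001], [1.0, -0.002, 0.0], [0.0, 0.001, -1.0]]
contact_force: [-0.2, 0.8, 0.2]
grip_width: 0.0427
grasp_force: 0.0
```

```bash
python3 - <<'E'
from h import *
s,c,W=wristworld(); save(c,"w8.png"); MUG["rose"]=(.418,.131); MUG["lilac"]=(.577,.274); mugs(W); go(.5807-.0375,-.1855,.145,90)
E
```

```text
rose [0.4192 0.1315] 0.0009 1431 z 0.0906 handle -65.0 310
lilac [0.5752 0.2707] 0.001 1000 z 0.0909 handle -11.0 1566
t 21.8833 pos [0.5259 0.1172 0.2387] psi 90.0 move mm [-302.7   17.2   93.6] turn 0.000 Fz [-0.4  0.4 -0.9] w 0.043
```

View pics/w8.png

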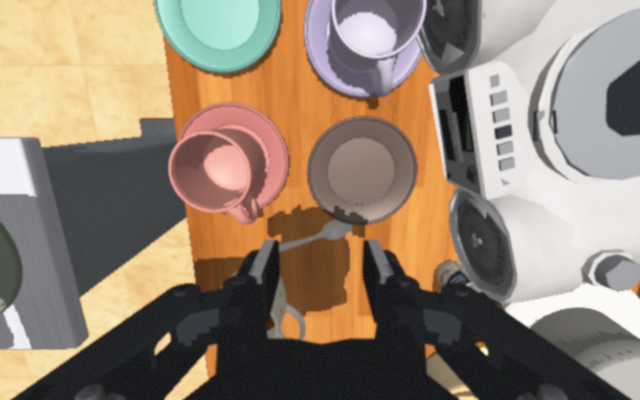

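Lilac sits in its saucer with the handle clear of the radio (365,35). Grey next.

Emit:
step_arm(
  increments=[
    [0.5,-25,3,0,0],
    [0.5,-65,6,0,0],
    [0.5,-105,9,0,0],
    [0.5,-145,12,0,0],
    [0.5,-185,15,0,0],
    [0.5,-225,17,0,0],
    [0.5,-265,17,0,0],
    [0.5,-303,17,0,0],
  ],
)

```text
time: 22.55
ee_pos: [0.5442, -0.1858, 0.2383]
eef_rot: [[-0.004, 1.0, 0.0], [1.0, 0.004, 0.0], [0.0, 0.0, -1.0]]
contact_force: [0.4, 0.0, 0.7]
grip_width: 0.0429
grasp_force: 0.0
```

Emit:
step_arm(
  increments=[
    [0.5,0,0,30,0],
    [0.5,0,0,65,0],
    [0.5,0,0,94,0],
    [0.5,0,0,94,0],
    [0.5,0,0,94,0],
    [0.5,0,0,94,0],
    [0.5,0,0,94,0],
    [0.5,0,0,94,0],
  ],
)

```text
time: 23.22
ee_pos: [0.5449, -0.1854, 0.1467]
eef_rot: [[-0.003, 1.0, 0.003], [1.0, 0.003, -0.002], [-0.002, 0.003, -1.0]]
contact_force: [-0.2, -0.5, 1.2]
grip_width: 0.0427
grasp_force: 0.0
```

```bash
python3 - <<'E'
from h import *
s,c,W=wristworld(); mugs(W); go(.5807-.0375,-.1855,.067,90)
E
```

```text
grey [ 0.5812 -0.1853] 0.0009 1664 z 0.0866 handle -57.0 17
spot [ 0.4388 -0.0427] 0.001 1630 z 0.0955 handle -31.0 199
t 23.2667 pos [ 0.5446 -0.1854  0.1464] psi 90.15 move mm [ 0.  -1.6 79.4] turn 0.003 Fz [-0.7  0.2 -0.2] w 0.043
```

Emit:
step_arm(
  increments=[
    [0.5,0,-1,15,0],
    [0.5,0,-1,35,0],
    [0.5,0,-1,55,0],
    [0.5,0,-1,72,0],
    [0.5,0,-1,79,0],
    [0.5,0,-1,79,0],
    [0,0,-1,79,0],
    [0,0,-1,79,0],
  ],
)

```text
time: 23.93
ee_pos: [0.5433, -0.1857, 0.0669]
eef_rot: [[-0.002, 1.0, 0.002], [1.0, 0.002, -0.001], [-0.001, 0.002, -1.0]]
contact_force: [0.3, -0.3, -0.2]
grip_width: 0.0195
grasp_force: 0.0
```

Emit:
step_arm(
  increments=[
    [0,0,0,0,0],
    [0,0,0,0,0],
    [0,0,0,0,0],
    [0,0,0,0,0],
    [0,0,0,0,0],
    [0,0,0,-10,0],
    [0,0,0,-30,0],
    [0,0,0,-50,0],
  ],
)

```text
time: 24.6
ee_pos: [0.5406, -0.1846, 0.1154]
eef_rot: [[-0.002, 1.0, -0.004], [1.0, 0.002, 0.001], [0.001, -0.004, -1.0]]
contact_force: [-0.6, 0.2, -1.7]
grip_width: 0.0041
grasp_force: 58.5
```

Emit:
step_arm(
  increments=[
    [0,0,0,-15,0],
    [0,0,0,-40,0],
    [0,0,0,-70,0],
    [0,0,0,-90,0],
    [0,0,0,-95,0],
    [0,0,0,-95,0],
    [0,0,0,-95,0],
    [0,0,0,-95,0],
  ],
)

```text
time: 25.27
ee_pos: [0.5409, -0.1846, 0.2086]
eef_rot: [[-0.002, 1.0, -0.003], [1.0, 0.002, 0.001], [0.001, -0.003, -1.0]]
contact_force: [-0.1, -0.1, -2.0]
grip_width: 0.0044
grasp_force: 58.5
```

```bash
python3 - <<'E'
from h import *
s,c,W=held(); go(.5766-.0378,.1166,.215,90)
E
```

```text
held: axis in tool xy [-0.0007  0.0381] 0.0009 2345 tilt deg [-1.4  0.7] rim z tool -0.0174 F 58.52663385740016
t 25.3167 pos [ 0.541  -0.1846  0.2085] psi 90.11 move mm [301.2  -1.6  -6. ] turn 0.002 Fz [ 0.9 -0.  -3.1] w 0.0046
```

Emit:
step_arm(
  increments=[
    [0,20,0,-5,0],
    [0,60,0,-10,0],
    [0,100,-1,-10,0],
    [0,140,-1,-10,0],
    [0,180,-2,-10,0],
    [0,220,-2,-10,0],
    [0,260,-2,-10,0],
    [0,290,-2,-10,0],
  ],
)

```text
time: 25.98
ee_pos: [0.5382, 0.1078, 0.219]
eef_rot: [[-0.004, 1.0, -0.003], [1.0, 0.004, 0.001], [0.001, -0.003, -1.0]]
contact_force: [0.8, -0.1, -2.8]
grip_width: 0.0046
grasp_force: 58.6
```

Emit:
step_arm(
  increments=[
    [0,12,0,5,0],
    [0,12,0,25,0],
    [0,12,0,50,0],
    [0,12,0,70,0],
    [0,12,0,80,0],
    [0,12,0,80,0],
    [0,12,0,80,0],
    [0,12,0,80,0],
  ],
)

```text
time: 26.65
ee_pos: [0.5405, 0.1166, 0.1413]
eef_rot: [[-0.002, 1.0, 0.001], [1.0, 0.002, 0.0], [0.0, 0.001, -1.0]]
contact_force: [0.8, -0.6, -2.7]
grip_width: 0.0045
grasp_force: 58.6
```

```bash
python3 - <<'E'
from h import *
go(.539,.1172,.075,90); s,c,W=held(); saucers(W)
E
```

```text
t 26.65 pos [0.5405 0.1166 0.1413] psi 90.09 move mm [ 0.6 -1.5 66.3] turn 0.002 Fz [ 0.8 -0.6 -2.7] w 0.0045
held: axis in tool xy [-0.0006  0.0381] 0.0009 2314 tilt deg [-1.2  0.9] rim z tool -0.0172 F 58.5825055494206
teal [0.4171 0.3028] 0.0026 2388 floor 0.0043
rose [0.425  0.1335] 0.0077 4534 floor 0.0127
lilac [0.5744 0.2796] 0.0042 3210 floor 0.0126
grey [0.5784 0.1139] 0.0023 2735 floor 0.213
```

Emit:
step_arm(
  increments=[
    [0,0,-1,10,0],
    [0,0,-1,25,0],
    [0,0,-1,40,0],
    [0,0,-1,52,0],
    [0,0,-1,59,0],
    [0,0,-1,63,0],
    [0,0,-1,65,0],
    [0,0,-1,65,0],
  ],
)

```text
time: 27.37
ee_pos: [0.5388, 0.1168, 0.0755]
eef_rot: [[-0.002, 1.0, 0.0], [1.0, 0.002, 0.0], [0.0, 0.0, -1.0]]
contact_force: [-0.6, 0.5, -2.8]
grip_width: 0.0045
grasp_force: 58.6
```

Emit:
step_arm(
  increments=[
    [0,0,0,1,0],
    [0,0,0,2,0],
    [0,0,0,2.5,0],
    [0,0,0,3,0],
    [0,0,0,3,0],
    [0,0,0,3,0],
    [0,0,0,3,0],
    [0,0,0,3,0],
  ],
)

```text
time: 28.03
ee_pos: [0.5384, 0.117, 0.0731]
eef_rot: [[-0.002, 1.0, 0.0], [1.0, 0.002, 0.0], [0.0, 0.0, -1.0]]
contact_force: [-4.4, 0.1, 5.4]
grip_width: 0.0047
grasp_force: 61.0
```

Contact at the expected height. Releasing, then on to the teal mug.

Emit:
step_arm(
  increments=[
    [0.1,0,0,1,0],
    [0.25,0,0,1,0],
    [0.4,0,0,0,0],
    [0.4,0,0,0,0],
    [0.4,0,0,0,0],
    [0.4,0,0,-15,0],
    [0.4,0,0,-40,0],
    [0.4,0,0,-75,0],
  ],
)

```text
time: 28.7
ee_pos: [0.5366, 0.1165, 0.1459]
eef_rot: [[-0.002, 1.0, -0.005], [1.0, 0.002, -0.001], [-0.001, -0.005, -1.0]]
contact_force: [0.6, -0.3, -0.3]
grip_width: 0.0338
grasp_force: 0.0
```

Emit:
step_arm(
  increments=[
    [0.5,0,0,-35,0],
    [0.5,-10,-10,-70,0],
    [0.5,-45,-25,-90,0],
    [0.5,-80,-40,-90,0],
    [0.5,-115,-55,-90,0],
    [0.5,-150,-70,-90,0],
    [0.5,-185,-85,-90,0],
    [0.5,-220,-100,-90,0],
  ],
)

```text
time: 29.37
ee_pos: [0.4383, -0.1049, 0.2378]
eef_rot: [[-0.002, 1.0, 0.001], [1.0, 0.002, -0.001], [-0.001, 0.001, -1.0]]
contact_force: [0.5, -1.1, -0.3]
grip_width: 0.0427
grasp_force: 0.0
```

```bash
python3 - <<'E'
from h import *
s,c,W=wristworld(); MUG.update(rose=(.418,.131),lilac=(.577,.274),grey=(.577,.116)); mugs(W); go(.4060-.0375,-.322,.145,90)
E
```

```text
spot [ 0.4377 -0.045 ] 0.002 1142 z 0.0958 handle -28.0 29
t 29.4167 pos [ 0.4362 -0.1105  0.2377] psi 89.74 move mm [-211.3  -66.5   93.9] turn -0.005 Fz [-1.3 -4.5 -1. ] w 0.0426
```

Emit:
step_arm(
  increments=[
    [0.5,-25,-10,0,0],
    [0.5,-60,-20,0,0],
    [0.5,-95,-30,0,0],
    [0.5,-130,-42,0,0],
    [0.5,-165,-54,0,0],
    [0.5,-195,-63,10,0],
    [0.5,-212,-67,40,0],
    [0.5,-212,-67,75,0],
  ],
)

```text
time: 30.08
ee_pos: [0.3735, -0.3211, 0.1637]
eef_rot: [[0.003, 1.0, 0.004], [1.0, -0.003, -0.007], [-0.007, 0.004, -1.0]]
contact_force: [0.7, -0.3, 0.6]
grip_width: 0.0427
grasp_force: 0.0
```

Emit:
step_arm(
  increments=[
    [0.5,0,0,20,0],
    [0.5,0,0,20,0],
    [0.5,0,0,20,0],
    [0.5,0,0,20,0],
    [0.5,0,0,20,0],
    [0.5,0,0,20,0],
    [0.5,0,0,20,0],
    [0.5,0,0,20,0],
  ],
)

```text
time: 30.75
ee_pos: [0.373, -0.3158, 0.1433]
eef_rot: [[-0.002, 1.0, 0.001], [1.0, 0.002, -0.001], [-0.001, 0.001, -1.0]]
contact_force: [-0.2, 0.7, -0.2]
grip_width: 0.0424
grasp_force: 0.0
```

```bash
python3 - <<'E'
from h import *
s,c,W=wristworld(); mugs(W); go(.4060-.0375,-.322,.067,90)
E
```

```text
teal [ 0.4052 -0.3222] 0.0009 1632 z 0.0864 handle -34.0 261
t 30.8 pos [ 0.3729 -0.3157  0.1431] psi 90.13 move mm [-6.2 -4.4 76.1] turn 0.002 Fz [0.4 0.6 0. ] w 0.0423
```

Emit:
step_arm(
  increments=[
    [0.5,-6,-5,10,0],
    [0.5,-6,-5,30,0],
    [0.5,-6,-5,52,0],
    [0.5,-6,-5,70,0],
    [0.5,-6,-5,76,0],
    [0.5,-6,-5,76,0],
    [0,-6,-5,76,0],
    [0,-6,-5,76,0],
  ],
)

```text
time: 31.47
ee_pos: [0.368, -0.3223, 0.0673]
eef_rot: [[-0.002, 1.0, 0.001], [1.0, 0.002, -0.001], [-0.001, 0.001, -1.0]]
contact_force: [0.1, 0.4, -0.1]
grip_width: 0.0194
grasp_force: 0.0
```

Emit:
step_arm(
  increments=[
    [0,0,0,0,0],
    [0,0,0,0,0],
    [0,0,0,0,0],
    [0,0,0,0,0],
    [0,0,0,0,0],
    [0,0,0,-10,0],
    [0,0,0,-30,0],
    [0,0,0,-50,0],
  ],
)

```text
time: 32.13
ee_pos: [0.3666, -0.3203, 0.1166]
eef_rot: [[-0.002, 1.0, -0.002], [1.0, 0.002, 0.003], [0.003, -0.002, -1.0]]
contact_force: [0.1, 0.4, -3.7]
grip_width: 0.0037
grasp_force: 60.6
```

Emit:
step_arm(
  increments=[
    [0,0,0,-15,0],
    [0,0,0,-40,0],
    [0,0,0,-70,0],
    [0,0,0,-90,0],
    [0,0,0,-95,0],
    [0,0,0,-95,0],
    [0,0,0,-95,0],
    [0,0,0,-95,0],
  ],
)

```text
time: 32.8
ee_pos: [0.3666, -0.3205, 0.2098]
eef_rot: [[-0.002, 1.0, -0.002], [1.0, 0.002, 0.003], [0.003, -0.002, -1.0]]
contact_force: [-1.1, -0.3, -3.1]
grip_width: 0.0041
grasp_force: 60.6
```

```bash
python3 - <<'E'
from h import *
s,c,W=held(); go(.4165-.0378,.300,.215,90)
E
```

```text
held: axis in tool xy [0.0007 0.0383] 0.0009 2213 tilt deg [-0.8  1.1] rim z tool -0.0165 F 60.59536729801039
t 32.85 pos [ 0.3666 -0.3205  0.2097] psi 90.12 move mm [620.5  13.3  -3.7] turn 0.002 Fz [-1.2 -0.1 -3.4] w 0.0041
```

Emit:
step_arm(
  increments=[
    [0,20,0,-5,0],
    [0,60,2,-10,0],
    [0,100,3,-10,0],
    [0,140,4,-10,0],
    [0,180,5,-10,0],
    [0,220,6,-10,0],
    [0,260,7,-10,0],
    [0,300,8,-10,0],
  ],
)

```text
time: 33.52
ee_pos: [0.3736, -0.0195, 0.2204]
eef_rot: [[-0.001, 1.0, -0.002], [1.0, 0.001, 0.001], [0.001, -0.002, -1.0]]
contact_force: [1.9, -0.1, -3.1]
grip_width: 0.0036
grasp_force: 60.8
```

Emit:
step_arm(
  increments=[
    [0,40,1,0,0],
    [0,80,2,0,0],
    [0,120,3,0,0],
    [0,160,4,0,0],
    [0,200,5,0,0],
    [0,240,5,0,0],
    [0,275,5,0,0],
    [0,300,5,0,0],
  ],
)

```text
time: 34.18
ee_pos: [0.3781, 0.2814, 0.2201]
eef_rot: [[-0.005, 1.0, -0.002], [1.0, 0.005, 0.0], [0.0, -0.002, -1.0]]
contact_force: [1.0, -0.0, -3.7]
grip_width: 0.0042
grasp_force: 60.8
```

Emit:
step_arm(
  increments=[
    [0,15,0,5,0],
    [0,20,0,25,0],
    [0,20,0,50,0],
    [0,20,0,70,0],
    [0,20,0,80,0],
    [0,20,0,80,0],
    [0,20,0,80,0],
    [0,20,0,80,0],
  ],
)

```text
time: 34.85
ee_pos: [0.3795, 0.2986, 0.1416]
eef_rot: [[-0.002, 1.0, -0.0], [1.0, 0.002, 0.0], [0.0, -0.0, -1.0]]
contact_force: [1.0, 0.3, -3.7]
grip_width: 0.0044
grasp_force: 60.9
```

```bash
python3 - <<'E'
from h import *
go(.3782,.300,.076,90); s,c,W=held(); saucers(W)
E
```

```text
t 34.85 pos [0.3795 0.2986 0.1416] psi 90.11 move mm [ 1.4 -1.3 65.6] turn 0.002 Fz [ 1.   0.3 -3.7] w 0.0044
held: axis in tool xy [0.0007 0.0383] 0.0009 2173 tilt deg [-0.7  1.3] rim z tool -0.0165 F 60.85458981007832
teal [0.4173 0.2974] 0.0024 2777 floor 0.2136
lilac [0.577  0.2736] 0.0028 2234 floor nan
grey [0.5752 0.1155] 0.0022 906 floor nan
  return np.nanmean(a, axis, out=out, keepdims=keepdims)
```

Emit:
step_arm(
  increments=[
    [0,1,-1,10,0],
    [0,1,-1,25,0],
    [0,1,-1,40,0],
    [0,1,-1,52,0],
    [0,1,-1,59,0],
    [0,1,-1,63,0],
    [0,1,-1,65,0],
    [0,1,-1,65,0],
  ],
)

```text
time: 35.57
ee_pos: [0.3786, 0.2997, 0.0768]
eef_rot: [[-0.002, 1.0, 0.001], [1.0, 0.002, 0.0], [0.0, 0.001, -1.0]]
contact_force: [-0.4, -0.2, -2.2]
grip_width: 0.0035
grasp_force: 60.8
```

Emit:
step_arm(
  increments=[
    [0,0,0,1,0],
    [0,0,0,2,0],
    [0,0,0,2.5,0],
    [0,0,0,3,0],
    [0,0,0,3,0],
    [0,0,0,3,0],
    [0,0,0,3,0],
    [0,0,0,3,0],
  ],
)

```text
time: 36.23
ee_pos: [0.3783, 0.2997, 0.0737]
eef_rot: [[-0.002, 1.0, 0.0], [1.0, 0.002, 0.0], [0.0, 0.0, -1.0]]
contact_force: [-3.4, 0.8, 3.6]
grip_width: 0.0038
grasp_force: 62.3
```

Emit:
step_arm(
  increments=[
    [0.1,0,0,1,0],
    [0.25,0,0,1,0],
    [0.4,0,0,0,0],
    [0.4,0,0,0,0],
    [0.4,0,0,0,0],
    [0.4,0,0,-15,0],
    [0.4,0,0,-40,0],
    [0.4,0,0,-75,0],
  ],
)

```text
time: 36.9
ee_pos: [0.3766, 0.2983, 0.1472]
eef_rot: [[-0.002, 1.0, -0.004], [1.0, 0.002, -0.003], [-0.003, -0.004, -1.0]]
contact_force: [0.5, 0.3, -0.4]
grip_width: 0.0343
grasp_force: 0.0
```

Emit:
step_arm(
  increments=[
    [0.4,0,0,-40,0],
    [0.4,0,0,-80,0],
    [0.4,-10,15,-120,0],
    [0.4,-40,40,-160,0],
    [0.4,-70,65,-200,0],
    [0.4,-100,90,-220,0],
    [0.4,-110,110,-230,0],
    [0.4,-110,110,-230,0],
  ],
)

```text
time: 37.57
ee_pos: [0.4925, 0.1869, 0.3818]
eef_rot: [[0.002, 1.0, 0.007], [1.0, -0.002, -0.0], [-0.0, 0.007, -1.0]]
contact_force: [0.1, -0.1, -0.7]
grip_width: 0.0342
grasp_force: 0.0
```

Emit:
step_arm(
  increments=[
    [0.4,0,0,0,0],
    [0.4,0,0,0,0],
    [0.4,0,0,0,0],
    [0.4,0,0,0,0],
    [0.4,0,0,0,0],
    [0.4,0,0,0,0],
    [0.4,0,0,0,0],
    [0.4,0,0,0,0],
  ],
)

```text
time: 38.23
ee_pos: [0.4882, 0.19, 0.3784]
eef_rot: [[-0.003, 1.0, -0.0], [1.0, 0.003, -0.0], [-0.0, -0.0, -1.0]]
contact_force: [-0.1, 0.1, 0.2]
grip_width: 0.0339
grasp_force: 0.0
```

```bash
cat > final.py <<'E'
from h import *
s,c,W=wristworld(); save(c,"w9.png"); print(s["time"],s["ee_pos"])
MUG.update(rose=(.418,.131),lilac=(.577,.274),grey=(.577,.116),teal=(.4165,.3)); mugs(W)
for n,x0 in SAU.items():
    d=np.hypot(W[...,0]-x0[0],W[...,1]-x0[1]); S=W[(d<.085)&(W[...,2]>.011)&(W[...,2]<.018)]; d=np.hypot(S[:,0]-x0[0],S[:,1]-x0[1]); S=S[d>.056]
    print("saucer",n,fit(S,.065,x0))
E
python3 final.py
```

```text
38.2333 [0.4881877  0.19003936 0.37838357]
teal [0.416  0.2987] 0.001 676 z 0.0909 handle -33.0 137
rose [0.4186 0.132 ] 0.0009 531 z 0.0908 handle -66.0 124
lilac [0.5751 0.2728] 0.001 673 z 0.0909 handle 18.0 1013
grey [0.5745 0.1161] 0.0009 551 z 0.0905 handle -64.0 53
spot [ 0.4354 -0.043 ] 0.0014 259 z 0.0955 handle -27.0 78
saucer teal (array([0.415 , 0.3002]), 0.0026, 1763)
saucer rose (array([0.4174, 0.1307]), 0.0028, 1071)
saucer lilac (array([0.5775, 0.2747]), 0.003, 1445)
saucer grey (array([0.5775, 0.1152]), 0.0027, 1049)
```

View pics/w9.png

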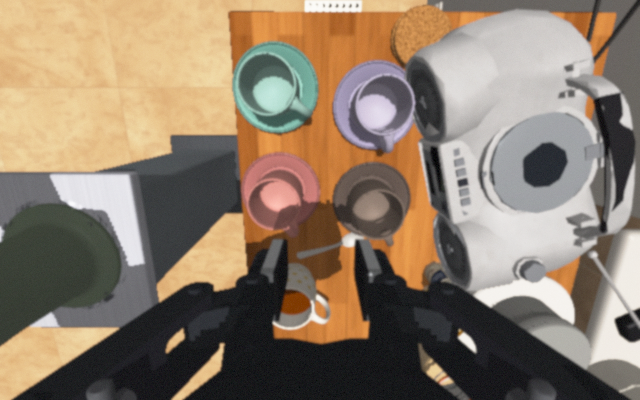

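The picture shows each mug upright in its own saucer: teal (275,88), rose (280,190), lilac (375,105), grey (370,200). All rims are at one height, offsets are 3 mm or less, and the spotted mug has not moved. Handing in.

```bash
python3 -c "
from workcell import job
print(job.sign_off())"
```

```text
the job is handed in; nothing more can be done
None
```

I handed the job in after about 38 s with all four mugs standing in their matching saucers, each measured within about 3 mm of its saucer's centre. The spotted mug is where it was; the sign-off returned no verdict.

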